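# Shake washed terminal blocks out over the drying tray

### The arm

A 7-joint arm with a two-finger parallel gripper is mounted at the origin on the work surface. World frame = base frame: x ahead of the robot, y to its left, z up, the work surface at z = 0. Lengths are in m, angles in rad, forces in N, time in s.
With the tool pointing down it reaches from about 0.425 to 0.925 m from the base axis. Payload 6.8 kg.
Tool frame: the origin (TCP) lies between the finger pads, 19 mm behind the fingertips; this is the grasp point; z points along the fingers, y is the direction in which the jaws open and shut (so a half turn about z gives the same grasp; the last joint's range is limited). The gripper opens to 85 mm and grips with 20 to 120 N. Pads are 22 mm wide; open, the fingers measure 114 mm over their backs; the gripper's body (76 mm by 85 mm) begins 54 mm behind the grasp point. The pads swing forward as they close: fully open they stand 13 mm farther back than shut.
Start: joints at [-1.346, 0.477, 0.022, 1.555, -0.011, 1.109, -0.083], TCP at [0.221, 0.638, 0.25] pointing down, gripper open.
Joint ranges: [-2.96, 2.96], [-0.34, 2.1], [-1.41, 1.46], [0.24, 2.44], [-1.37, 4.51], [0.17, 1.92], [-2.96, 2.96]. Speed limits (rad/s): [2.39, 2.39, 3.14, 3.14, 3.14, 3.14, 3.14].

### API

Orientations are given as a rotation vector (axis times angle).
In Python, from bench import * gives the robot as it stands.
- The arm moves only by the tool jog_arm, never from a script. Its argument "plan" is a list of rows, each a list of 2 entries, a list of its own where there are three numbers: the shift along the world's x, y, z in cm, then the turn about the world's z in rad. In form: [[[tx, ty, tz], twist], ...]. A call has 1 to 12 rows; each row shifts and turns the commanded pose from where the row before left it; what a row does not reach is not made up. A row lasts 1/10 s, in which the tool goes at most 50 mm and 8.59 degrees, less where a joint would pass 70% of its speed; a pose out of reach is approached as far as the arm can. A call is refused whole if a number of a shift passes 5 or a number of a turn 0.15, either way. A call with a gripper value outside its range is refused whole. "hand" is the finger opening in cm, from 0 to 8.54, set as the call begins (left out, the last holds). The fingers move at their own pace and stop on an object; "grip_force" is the grip in N (left out, the last holds). Time passes only in rows, so rows that do not move let the fingers close. It gives the time, the measured TCP pose, the force and the opening at its end, in the units of the state.
- get_obs(): the state, without advancing time (a new reading comes with each control period).
- grab_frame(name): name is "scene" or "side" or "wrist"; returns the picture (420x560x3 uint8, red, green, blue); there is no depth.
- get_calibration(name): a dict with "intrinsics" (3x3 intrinsics, pixels), "xyz" and "orientation" of the camera in the world. Camera axes: x right, y down, z forward; pixel columns grow to the right and rows downward; lengths in m; the calibration is good to about 2 mm. The wrist camera is an equidistant fisheye: a pixel r from the principal point sees the ray r / f radians off the axis. A picture is of the moment at which its call begins: read the wrist's pose just before it. get_calibration takes no time and is no camera call; for the wrist camera it gives the pose at the moment of the call.
- hand_in(): hands the job in, once; it reports no verdict.
The state is a dict: "clock": time; "joints": joint angles; "qvel": joint speeds; "tau": joint torques, N m; "tcp_pos": TCP position; "orientation": TCP orientation; "contact_force": force on the tool from outside, world axes, zero at the start; "moment": the same for the moment, N m; "grip_width": finger opening in m.
Only numpy, scipy, OpenCV 4.12 (cv2) and the standard library are available. Lean on these libraries where they do the work, as an engineer would, in place of code of your own. Each camera call takes 0.05 s, during which the arm holds its last target. There are 200 camera calls.

### The job

Take the dipper of washed brass terminal blocks by its bowl, draw it out from under the bench shelf and set it down on the open bench without spilling; then take it again by its handle and, holding it low over the drying tray, shake all eight blocks out so that they lie evenly over the tray, at least two in each of its three bays. Stand the empty dipper upright on the bench in the gap between the tray and the black rubber mat, and leave the things on the mat alone.

Things in the scene. Friction and masses are not known exactly. Their poses are not given: they have to be found in the camera images.
- dipper: Dipper: small scoop of perforated sheet steel with a straight black handle, 0.24 kg empty. Origin: centre of the bowl's underside; x runs towards the handle, z up. Bowl open on top, 66 mm wide outside, parallel upright sides 45 mm high, 2.5 mm thick, from x = -30 to +40 mm; back wall at x = +40 mm; floor 2.5 mm thick. At the start its spout faces the robot (x within 0.15 rad of world x)
- dipper_bowl (a point): Middle of the bowl between its two sides, where the gripper can straddle it (66 mm wide along the dipper's y): 5 mm in front (-x) of the dipper's origin, 32 mm above its underside
- dipper_grip (a point): Point on the handle's axis at which to hold it, 112 mm behind (+x) the dipper's origin and 31 mm above its underside. The handle is a level bar 16 mm wide and 16 mm high from the bowl's back wall to its end. At the start all but its first 25 to 35 mm lies under the shelf board, where the gripper has no room over it
- dipper_end (a point): Free end of the dipper's handle, 165 mm behind (+x) the dipper's origin, 31 mm above its underside
- dipper_lip (a point): Middle of the dipper's pouring lip, 66 mm in front (-x) of its origin, 14 mm above its underside. From x = -30 mm the floor rises to it as a 19 degree ramp between cheeks up to 38 mm high that converge to 42 mm inside: the spout, open in front. Blocks start to slide on steel at slopes of about 26 to 36 degrees
- block0: Brass terminal block number 1 of eight: 20 x 14 x 12 mm (its x, y, z), about 20 g, a bore in each end; the origin is its centre. All eight lie in one layer on the floor of the dipper's bowl at the start
- block1: Brass terminal block number 2 of eight: 20 x 14 x 12 mm (its x, y, z), about 20 g, a bore in each end; the origin is its centre. All eight lie in one layer on the floor of the dipper's bowl at the start
- block2: Brass terminal block number 3 of eight: 20 x 14 x 12 mm (its x, y, z), about 20 g, a bore in each end; the origin is its centre. All eight lie in one layer on the floor of the dipper's bowl at the start
- block3: Brass terminal block number 4 of eight: 20 x 14 x 12 mm (its x, y, z), about 20 g, a bore in each end; the origin is its centre. All eight lie in one layer on the floor of the dipper's bowl at the start
- block4: Brass terminal block number 5 of eight: 20 x 14 x 12 mm (its x, y, z), about 20 g, a bore in each end; the origin is its centre. All eight lie in one layer on the floor of the dipper's bowl at the start
- block5: Brass terminal block number 6 of eight: 20 x 14 x 12 mm (its x, y, z), about 20 g, a bore in each end; the origin is its centre. All eight lie in one layer on the floor of the dipper's bowl at the start
- block6: Brass terminal block number 7 of eight: 20 x 14 x 12 mm (its x, y, z), about 20 g, a bore in each end; the origin is its centre. All eight lie in one layer on the floor of the dipper's bowl at the start
- block7: Brass terminal block number 8 of eight: 20 x 14 x 12 mm (its x, y, z), about 20 g, a bore in each end; the origin is its centre. All eight lie in one layer on the floor of the dipper's bowl at the start
- tray: Drying tray, fixed: white enamel with a blue rim, 165 mm (x) by 228 mm (y), 20 mm high, walls and floor 4 mm thick. Origin: centre of its underside, z up. Two blue ribs, 6 mm wide and 4 mm high, cross the floor at y = -38 and +38 mm and part it into three bays side by side along y. It stands left or right of the dipper, its axes within 0.2 rad of the world's
- mat: Black rubber mat, fixed, 200 mm (x) by 220 mm (y), 3 mm thick, on the other side of the dipper from the tray. Origin: centre of its underside
- shelf: Green bench shelf (riser), fixed, on the bench's far side: a board 200 mm (x) by 900 mm (y), underside 120 mm and top 132 mm above the bench, on two end panels. Origin on the bench under the middle of the board's front edge; the board runs from there to its x = +200 mm. Stock and small meters up to 100 mm high stand on its back half
- plier: Steel sealing plier on the mat, 170 mm long, 60 mm wide, 16 mm thick; leave it alone. Origin at its underside near the middle
- shield: Olive plastic terminal shield on the mat, 45 x 115 mm, 28 mm high, open side down; leave it alone. Origin: centre of its underside
- screw: Brass locking screw standing on its 18 mm head on the mat, 30 mm high; leave it alone. Origin: centre of its underside
There are look-alikes about, which are no part of the job. Of the things that look like the dipper, take the one that is farthest to the robot's left at the start.

How it is judged:
On the way, in this order (a step that is already met when the one before it is completed fails the run):
1. the fingers hold the dipper by its bowl (the tool point within 50 mm of dipper_bowl) (contact force between the fingers and dipper above 1 N and distance between the grasp point and dipper_bowl below 0.05 m), for 0.1 s.
2. the dipper stands on the open bench, wholly out from under the shelf board, upright and let go, with all eight blocks still in it (angle between dipper's own z axis and vertical below 0.08 rad and height (world z) of dipper below 0.006 m and contact force between the fingers and dipper below 0.2 N and linear speed of dipper below 0.02 m/s and x of dipper_end in the frame of shelf below 0 m and x of block0 in the frame of dipper between -0.07 and 0.042 m and y of block0 in the frame of dipper between -0.034 and 0.034 m and z of block0 in the frame of dipper between 0 and 0.045 m and x of block1 in the frame of dipper between -0.07 and 0.042 m and y of block1 in the frame of dipper between -0.034 and 0.034 m and z of block1 in the frame of dipper between 0 and 0.045 m and x of block2 in the frame of dipper between -0.07 and 0.042 m and y of block2 in the frame of dipper between -0.034 and 0.034 m and z of block2 in the frame of dipper between 0 and 0.045 m and x of block3 in the frame of dipper between -0.07 and 0.042 m and y of block3 in the frame of dipper between -0.034 and 0.034 m and z of block3 in the frame of dipper between 0 and 0.045 m and x of block4 in the frame of dipper between -0.07 and 0.042 m and y of block4 in the frame of dipper between -0.034 and 0.034 m and z of block4 in the frame of dipper between 0 and 0.045 m and x of block5 in the frame of dipper between -0.07 and 0.042 m and y of block5 in the frame of dipper between -0.034 and 0.034 m and z of block5 in the frame of dipper between 0 and 0.045 m and x of block6 in the frame of dipper between -0.07 and 0.042 m and y of block6 in the frame of dipper between -0.034 and 0.034 m and z of block6 in the frame of dipper between 0 and 0.045 m and x of block7 in the frame of dipper between -0.07 and 0.042 m and y of block7 in the frame of dipper between -0.034 and 0.034 m and z of block7 in the frame of dipper between 0 and 0.045 m), for 0.2 s.
3. all eight blocks are in the tray while the dipper is still held by its handle (the fingers within 55 mm of the grip point) (x of block0 in the frame of tray between -0.08 and 0.08 m and y of block0 in the frame of tray between -0.112 and 0.112 m and z of block0 in the frame of tray between 0 and 0.035 m and x of block1 in the frame of tray between -0.08 and 0.08 m and y of block1 in the frame of tray between -0.112 and 0.112 m and z of block1 in the frame of tray between 0 and 0.035 m and x of block2 in the frame of tray between -0.08 and 0.08 m and y of block2 in the frame of tray between -0.112 and 0.112 m and z of block2 in the frame of tray between 0 and 0.035 m and x of block3 in the frame of tray between -0.08 and 0.08 m and y of block3 in the frame of tray between -0.112 and 0.112 m and z of block3 in the frame of tray between 0 and 0.035 m and x of block4 in the frame of tray between -0.08 and 0.08 m and y of block4 in the frame of tray between -0.112 and 0.112 m and z of block4 in the frame of tray between 0 and 0.035 m and x of block5 in the frame of tray between -0.08 and 0.08 m and y of block5 in the frame of tray between -0.112 and 0.112 m and z of block5 in the frame of tray between 0 and 0.035 m and x of block6 in the frame of tray between -0.08 and 0.08 m and y of block6 in the frame of tray between -0.112 and 0.112 m and z of block6 in the frame of tray between 0 and 0.035 m and x of block7 in the frame of tray between -0.08 and 0.08 m and y of block7 in the frame of tray between -0.112 and 0.112 m and z of block7 in the frame of tray between 0 and 0.035 m and contact force between the fingers and dipper above 1 N and distance between the grasp point and dipper_grip below 0.055 m), for 0.2 s.
At the end, for the whole second after the job is handed in: All eight blocks lie at rest in the tray, at least two (by their centres) in each bay; the dipper stands upright (0.08 rad), let go, on the bench between tray and mat, bowl and handle off both, its origin at most 180 mm ahead of or behind the tray's middle (along the tray's x) (x of block0 in the frame of tray between -0.08 and 0.08 m and y of block0 in the frame of tray between -0.112 and 0.112 m and z of block0 in the frame of tray between 0 and 0.035 m and x of block1 in the frame of tray between -0.08 and 0.08 m and y of block1 in the frame of tray between -0.112 and 0.112 m and z of block1 in the frame of tray between 0 and 0.035 m and x of block2 in the frame of tray between -0.08 and 0.08 m and y of block2 in the frame of tray between -0.112 and 0.112 m and z of block2 in the frame of tray between 0 and 0.035 m and x of block3 in the frame of tray between -0.08 and 0.08 m and y of block3 in the frame of tray between -0.112 and 0.112 m and z of block3 in the frame of tray between 0 and 0.035 m and x of block4 in the frame of tray between -0.08 and 0.08 m and y of block4 in the frame of tray between -0.112 and 0.112 m and z of block4 in the frame of tray between 0 and 0.035 m and x of block5 in the frame of tray between -0.08 and 0.08 m and y of block5 in the frame of tray between -0.112 and 0.112 m and z of block5 in the frame of tray between 0 and 0.035 m and x of block6 in the frame of tray between -0.08 and 0.08 m and y of block6 in the frame of tray between -0.112 and 0.112 m and z of block6 in the frame of tray between 0 and 0.035 m and x of block7 in the frame of tray between -0.08 and 0.08 m and y of block7 in the frame of tray between -0.112 and 0.112 m and z of block7 in the frame of tray between 0 and 0.035 m and ((y of block0 in the frame of tray below -0.038 m and (y of block1 in the frame of tray below -0.038 m or y of block2 in the frame of tray below -0.038 m or y of block3 in the frame of tray below -0.038 m or y of block4 in the frame of tray below -0.038 m or y of block5 in the frame of tray below -0.038 m or y of block6 in the frame of tray below -0.038 m or y of block7 in the frame of tray below -0.038 m)) or (y of block1 in the frame of tray below -0.038 m and (y of block2 in the frame of tray below -0.038 m or y of block3 in the frame of tray below -0.038 m or y of block4 in the frame of tray below -0.038 m or y of block5 in the frame of tray below -0.038 m or y of block6 in the frame of tray below -0.038 m or y of block7 in the frame of tray below -0.038 m)) or (y of block2 in the frame of tray below -0.038 m and (y of block3 in the frame of tray below -0.038 m or y of block4 in the frame of tray below -0.038 m or y of block5 in the frame of tray below -0.038 m or y of block6 in the frame of tray below -0.038 m or y of block7 in the frame of tray below -0.038 m)) or (y of block3 in the frame of tray below -0.038 m and (y of block4 in the frame of tray below -0.038 m or y of block5 in the frame of tray below -0.038 m or y of block6 in the frame of tray below -0.038 m or y of block7 in the frame of tray below -0.038 m)) or (y of block4 in the frame of tray below -0.038 m and (y of block5 in the frame of tray below -0.038 m or y of block6 in the frame of tray below -0.038 m or y of block7 in the frame of tray below -0.038 m)) or (y of block5 in the frame of tray below -0.038 m and (y of block6 in the frame of tray below -0.038 m or y of block7 in the frame of tray below -0.038 m)) or (y of block6 in the frame of tray below -0.038 m and y of block7 in the frame of tray below -0.038 m)) and ((y of block0 in the frame of tray between -0.038 and 0.038 m and (y of block1 in the frame of tray between -0.038 and 0.038 m or y of block2 in the frame of tray between -0.038 and 0.038 m or y of block3 in the frame of tray between -0.038 and 0.038 m or y of block4 in the frame of tray between -0.038 and 0.038 m or y of block5 in the frame of tray between -0.038 and 0.038 m or y of block6 in the frame of tray between -0.038 and 0.038 m or y of block7 in the frame of tray between -0.038 and 0.038 m)) or (y of block1 in the frame of tray between -0.038 and 0.038 m and (y of block2 in the frame of tray between -0.038 and 0.038 m or y of block3 in the frame of tray between -0.038 and 0.038 m or y of block4 in the frame of tray between -0.038 and 0.038 m or y of block5 in the frame of tray between -0.038 and 0.038 m or y of block6 in the frame of tray between -0.038 and 0.038 m or y of block7 in the frame of tray between -0.038 and 0.038 m)) or (y of block2 in the frame of tray between -0.038 and 0.038 m and (y of block3 in the frame of tray between -0.038 and 0.038 m or y of block4 in the frame of tray between -0.038 and 0.038 m or y of block5 in the frame of tray between -0.038 and 0.038 m or y of block6 in the frame of tray between -0.038 and 0.038 m or y of block7 in the frame of tray between -0.038 and 0.038 m)) or (y of block3 in the frame of tray between -0.038 and 0.038 m and (y of block4 in the frame of tray between -0.038 and 0.038 m or y of block5 in the frame of tray between -0.038 and 0.038 m or y of block6 in the frame of tray between -0.038 and 0.038 m or y of block7 in the frame of tray between -0.038 and 0.038 m)) or (y of block4 in the frame of tray between -0.038 and 0.038 m and (y of block5 in the frame of tray between -0.038 and 0.038 m or y of block6 in the frame of tray between -0.038 and 0.038 m or y of block7 in the frame of tray between -0.038 and 0.038 m)) or (y of block5 in the frame of tray between -0.038 and 0.038 m and (y of block6 in the frame of tray between -0.038 and 0.038 m or y of block7 in the frame of tray between -0.038 and 0.038 m)) or (y of block6 in the frame of tray between -0.038 and 0.038 m and y of block7 in the frame of tray between -0.038 and 0.038 m)) and ((y of block0 in the frame of tray above 0.038 m and (y of block1 in the frame of tray above 0.038 m or y of block2 in the frame of tray above 0.038 m or y of block3 in the frame of tray above 0.038 m or y of block4 in the frame of tray above 0.038 m or y of block5 in the frame of tray above 0.038 m or y of block6 in the frame of tray above 0.038 m or y of block7 in the frame of tray above 0.038 m)) or (y of block1 in the frame of tray above 0.038 m and (y of block2 in the frame of tray above 0.038 m or y of block3 in the frame of tray above 0.038 m or y of block4 in the frame of tray above 0.038 m or y of block5 in the frame of tray above 0.038 m or y of block6 in the frame of tray above 0.038 m or y of block7 in the frame of tray above 0.038 m)) or (y of block2 in the frame of tray above 0.038 m and (y of block3 in the frame of tray above 0.038 m or y of block4 in the frame of tray above 0.038 m or y of block5 in the frame of tray above 0.038 m or y of block6 in the frame of tray above 0.038 m or y of block7 in the frame of tray above 0.038 m)) or (y of block3 in the frame of tray above 0.038 m and (y of block4 in the frame of tray above 0.038 m or y of block5 in the frame of tray above 0.038 m or y of block6 in the frame of tray above 0.038 m or y of block7 in the frame of tray above 0.038 m)) or (y of block4 in the frame of tray above 0.038 m and (y of block5 in the frame of tray above 0.038 m or y of block6 in the frame of tray above 0.038 m or y of block7 in the frame of tray above 0.038 m)) or (y of block5 in the frame of tray above 0.038 m and (y of block6 in the frame of tray above 0.038 m or y of block7 in the frame of tray above 0.038 m)) or (y of block6 in the frame of tray above 0.038 m and y of block7 in the frame of tray above 0.038 m)) and angle between dipper's own z axis and vertical below 0.08 rad and height (world z) of dipper below 0.006 m and contact force between the fingers and dipper below 0.2 N and linear speed of each of dipper, block0, block1, block2, block3, block4, block5, block6, block7 below 0.02 m/s and ((y of dipper in the frame of tray below -0.14 m and y of dipper_grip in the frame of tray below -0.12 m and y of dipper in the frame of mat above 0.135 m and y of dipper_grip in the frame of mat above 0.11 m) or (y of dipper in the frame of tray above 0.14 m and y of dipper_grip in the frame of tray above 0.12 m and y of dipper in the frame of mat below -0.135 m and y of dipper_grip in the frame of mat below -0.11 m)) and x of dipper in the frame of tray between -0.18 and 0.18 m); the robot touches nothing.
It fails at once if the plier, the terminal shield or the locking screw is moved by more than 15 mm (distance of any of plier, shield, screw from where it was at the start of the episode above 0.015 m).
It fails at once if a block is dropped from too high or flung (it moves faster than 1.9 m/s, a fall of some 18 cm) (linear speed of any of block0, block1, block2, block3, block4, block5, block6, block7 above 1.9 m/s).
It also fails if it takes over 72 s, if anything falls off the work surface, if the arm or the gripper's body presses on something with over 40 N, if the wrist force passes 120 N, or if a joint passes its speed limit or range.

## Working session

There is one attempt and no reset: what is moved stays moved. The work goes in short steps, Python scripts to look and compute and a tool call to move; the robot and the scene stay as the last step left them, time stands still between calls to the robot, and variables do not carry over. Pictures are saved under pics/ and viewed, about 8 in all and at most 12, crops included, and the job is handed in when it is done.

Besides the shell and the picture viewer there is one more tool, called after ">>>" as name([rows], argument=value, ...), one row to a line, values as JSON. jog_arm: Moves the arm, as the interface text tells. Its arguments: {"type":"object","properties":{"plan":{"type":"array","items":{"type":"array"}},"hand":{"type":"number"},"grip_force":{"type":"number"}},"required":["plan"]}

```bash
mkdir -p pics; ls; cat > h.py <<'E'
from bench import *
import numpy as np, cv2
from scipy.spatial.transform import Rotation as R
def snap(n,f):
    c=get_calibration(n); im=grab_frame(n); cv2.imwrite(f'pics/{f}.png',im[:,:,::-1]); np.save(f'pics/{f}.npy',np.array([c['intrinsics'],c['xyz'],c['orientation']],dtype=object),allow_pickle=True); return im,c
def ray(c,n,u,v):
    K=np.array(c['intrinsics']);x=(u-K[0,2])/K[0,0];y=(v-K[1,2])/K[1,1]
    if n=='wrist':
        r=np.hypot(x,y);d=np.array([x/r*np.sin(r),y/r*np.sin(r),np.cos(r)]) if r>0 else np.array([0,0,1.])
    else: d=np.array([x,y,1.])
    o=np.array(c['orientation']);M=R.from_rotvec(o).as_matrix() if o.shape==(3,) else o
    return np.array(c['xyz']),M@d
def onz(c,n,u,v,z):
    p,d=ray(c,n,u,v); return p+d*(z-p[2])/d[2]
E
python3 - <<'E'
from h import *
print(get_obs())
a,c=snap('scene','s0');b,d=snap('side','d0');w,e=snap('wrist','w0')
print(c,d,e)
cv2.imwrite('pics/all0.png',np.hstack([cv2.resize(a,(400,300)),cv2.resize(b,(400,300))])[:,:,::-1])
E
```

```text
pics
{'clock': 0.0, 'joints': array([-1.34609462,  0.47783607,  0.022325  ,  1.55644385, -0.01152017,
        1.10927486, -0.08309086]), 'qvel': array([-0.00051778,  0.00016863,  0.00048714,  0.00021085,  0.00075922,
        0.00041516,  0.00014891]), 'tau': array([-1.00338426e-06, -5.96441317e+01,  1.60757158e+00, -2.81188685e+01,
        1.23377703e-02,  9.19958402e-03, -9.65452891e-07]), 'tcp_pos': array([0.22033498, 0.63744498, 0.24900447]), 'orientation': array([-5.20268426e-01, -3.09801702e+00,  2.86554068e-03]), 'contact_force': array([-0.47835984, -0.52634931,  0.09637325]), 'moment': array([ 6.52834521e-03,  5.18092040e-02, -5.05666421e-05]), 'grip_width': 0.08563568322615073}Traceback (most recent call last):
  File "<stdin>", line 3, in <module>
  File "h.py", line 5, in snap
    c=get_calibration(n); im=grab_frame(n); cv2.imwrite(f'pics/{f}.png',im[:,:,::-1]); np.save(f'pics/{f}.npy',np.array([c['intrinsics'],c['xyz'],c['orientation']],dtype=object),allow_pickle=True); return im,c
                                                                                                               ~~~~~~~~^^^^^^^^^^^^^^^^^^^^^^^^^^^^^^^^^^^^^^^^^^^^^^^^^^^^^^^^^^
ValueError: could not broadcast input array from shape (3,3) into shape (3,)
```

View pics/s0.png

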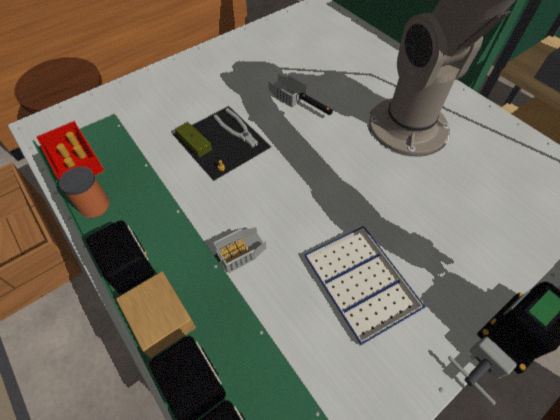

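The scene view shows two dipper-like things. One is under the shelf at px (237,247) and holds brass blocks; the other is empty, at (300,95). The tray is at (362,285) and the mat at (222,142). I'll measure all of them and confirm the dipper with an enlarged crop.

```bash
sed -i "s/np.save(.*allow_pickle=True); //" h.py
cat > m.py <<'E'
from h import *
a,c=snap('scene','s1');b,d=snap('side','d1')
print(c,d)
for n,u,v,z in [('dipA',237,247,.03),('dipB',300,95,.03),('mat',222,142,.003),('tray',362,285,.02)]: print(n,onz(c,'scene',u,v,z).round(3))
# tray via blue mask
h=cv2.cvtColor(a,cv2.COLOR_RGB2HSV)
m=cv2.inRange(h,(105,80,40),(130,255,255)); m[:, :280]=0; m[:200]=0; m[360:]=0;m[:,440:]=0
pts=cv2.findNonZero(m)
W=np.array([onz(c,'scene',*p[0],.020)[:2] for p in pts],np.float32)
print('tray',cv2.minAreaRect(W),len(W))
crop=cv2.resize(a[200:300,180:300],(720,600),interpolation=cv2.INTER_CUBIC)
cv2.imwrite('pics/crop1.png',crop[:,:,::-1])
E
python3 m.py
```

```text
{'intrinsics': array([[391.33286905,   0.        , 280.46584119],
       [  0.        , 391.33286905, 204.80104791],
       [  0.        ,   0.        ,   1.        ]]), 'xyz': array([0.83330779, 0.44257543, 0.84100463]), 'orientation': array([-0.91433855, -2.67952584,  0.818991  ])} {'intrinsics': array([[417.92460441,   0.        , 276.22603531],
       [  0.        , 417.92460441, 203.07090756],
       [  0.        ,   0.        ,   1.        ]]), 'xyz': array([ 0.22924764, -0.83902127,  0.85934441]), 'orientation': array([-2.26720344,  0.40011242, -0.15698626])}
dipA [0.647 0.043 0.03 ]
dipB [ 0.195 -0.276  0.03 ]
mat [ 0.483 -0.28   0.003]
tray [0.478 0.287 0.02 ]
tray ((0.4686872065067291, 0.2776259183883667), (0.23143628239631653, 0.16856959462165833), 80.40592193603516) 499
```

View pics/crop1.png

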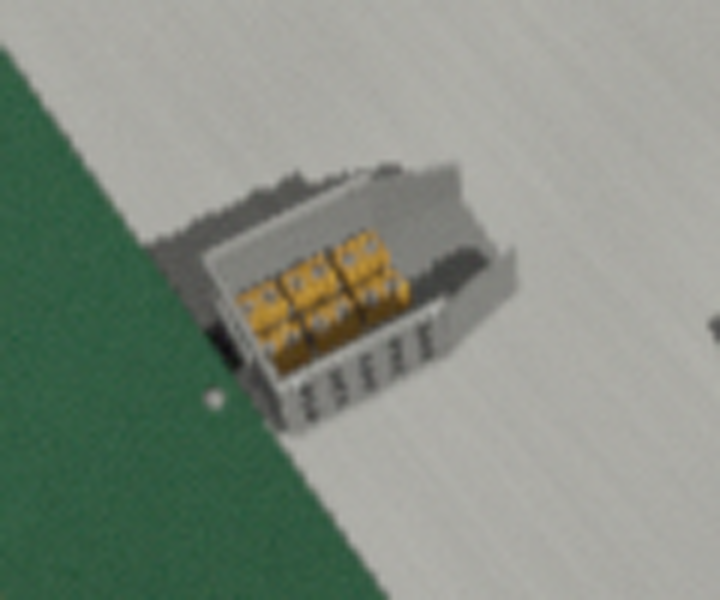

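View pics/d1.png

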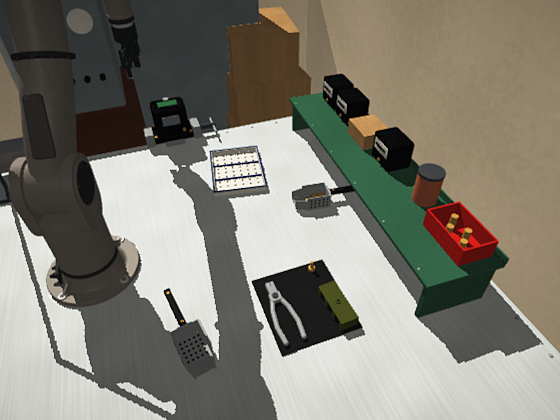

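Dipper A at scene (237,247), y≈+0.04, is full of blocks with its handle under the shelf. Dipper B at (300,95), y≈−0.28, is empty. A is farthest to the robot's left, so A is the one to take, and the crop confirms it. Next I'll work out its pose from the bowl's rim corners, plus the shelf edge and the mat.

```bash
python3 - <<'E'
from h import *
c=get_calibration('scene')
P=lambda u,v,z:onz(c,'scene',u,v,z)
q=[P(180+x/6,200+y/6,.045)[:2] for x,y in [(203,252),(285,385),(445,300),(370,175)]]
bk=(q[0]+q[1])/2;fr=(q[2]+q[3])/2;ax=bk-fr;print(q,np.linalg.norm(ax),np.linalg.norm(q[0]-q[1]))
yaw=np.arctan2(ax[1],ax[0]);u=np.array([np.cos(yaw),np.sin(yaw)])
org=(bk-u*.04+fr+u*.03)/2
print('yaw',yaw,'org',org,'bowlpt',org-.005*u)
for p in [(115,115),(210,252),(325,418)]:print('shelf',P(*p,.132))
for p in [(172,131),(228,107),(271,146),(215,179)]:print('mat',P(*p,.003))
a=cv2.imread('pics/s1.png')
h=cv2.cvtColor(a,cv2.COLOR_BGR2HSV);m=cv2.inRange(h,(65,90,20),(85,255,255))
for v in [200,240,280,320,360]:
  xs=np.where(m[v,:340])[0]; print(v,xs.max(),P(xs.max(),v,.132).round(3))
o=get_obs();print(R.from_rotvec(o['orientation']).as_matrix().round(2))
E
```

```text
[array([0.68561948, 0.00725736]), array([0.69159833, 0.07331279]), array([0.62402969, 0.08080845]), array([0.61532385, 0.01813387])] 0.06954151933696487 0.06632545580656016
yaw -0.13248220389323667 org [0.64918665 0.04553859] bowlpt [0.64423047 0.04619907]
shelf [ 0.7039808  -0.41656433  0.132     ]
shelf [0.72019858 0.06956698 0.132     ]
shelf [0.7325061  0.43422773 0.132     ]
mat [ 0.57574888 -0.4073624   0.003     ]
mat [ 0.38732384 -0.39295729  0.003     ]
mat [ 0.37935576 -0.1813815   0.003     ]
mat [ 0.57158266 -0.17778389  0.003     ]
200 173 [ 0.717 -0.089  0.132]
240 201 [0.72  0.035 0.132]
280 229 [0.723 0.144 0.132]
320 257 [0.726 0.24  0.132]
360 285 [0.729 0.326 0.132]
[[-0.95  0.33 -0.  ]
 [ 0.33  0.95 -0.  ]
 [-0.   -0.   -1.  ]]
```

>>> jog_arm([
  [[2.4,-3.3,0],0.011],
  [[2.4,-3.3,0],0.011],
  [[2.4,-3.3,0],0.011],
  [[2.4,-3.3,0],0.011],
  [[2.4,-3.3,0],0.011],
  [[2.4,-3.3,0],0.011],
  [[2.4,-3.3,0],0.011],
  [[2.4,-3.3,0],0.011],
  [[2.4,-3.3,0],0.011],
  [[2.4,-3.3,0],0.011],
  [[2.4,-3.3,0],0.011],
  [[2.4,-3.3,0],0.011],
], hand=8.54)

```text
clock: 1.35
tcp_pos: [0.5091, 0.2405, 0.2499]
orientation: [-0.314, -3.126, 0.0]
contact_force: [1.0, 1.2, -0.8]
grip_width: 0.0854
```

>>> jog_arm([
  [[2.3,-3.2,0],0.012],
  [[2.3,-3.2,0],0.012],
  [[2.3,-3.2,0],0.012],
  [[2.3,-3.2,0],0.012],
  [[2.3,-3.2,0],0.012],
  [[2.1,-3.4,0],0.012],
  [[0,0,-3],0],
  [[0,0,-3],0],
  [[0,0,-3],0],
  [[0,0,-2],0],
  [[0,0,0],0],
])

```text
clock: 2.45
tcp_pos: [0.6421, 0.0479, 0.1365]
orientation: [-0.201, -3.129, 0.002]
contact_force: [-0.5, 0.6, -0.8]
grip_width: 0.0859
```

```bash
python3 - <<'E'
from h import *
o=get_obs();print(o['tcp_pos'],o['orientation'])
w,c=snap('wrist','w2');print(c)
E
```

```text
[0.64207035 0.04786722 0.13654082] [-2.01484068e-01 -3.12862745e+00  2.25105019e-03]
{'intrinsics': array([[325.1922621 ,   0.        , 273.82853832],
       [  0.        , 325.1922621 , 206.20007832],
       [  0.        ,   0.        ,   1.        ]]), 'xyz': array([0.57589867, 0.05536263, 0.25986515]), 'orientation': array([2.20246948, 1.93774134, 0.25467154])}
```

View pics/w2.png

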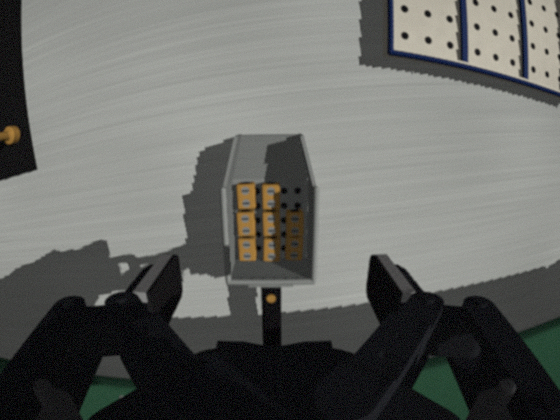

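```bash
python3 - <<'E'
from h import *
c=get_calibration('wrist')
q=[onz(c,'wrist',*p,.045)[:2] for p in [(229,281),(315,281),(316,186),(223,188)]]
bk=(q[0]+q[1])/2;fr=(q[2]+q[3])/2;ax=bk-fr;print(q,np.linalg.norm(ax),np.linalg.norm(q[0]-q[1]))
yaw=np.arctan2(ax[1],ax[0]);u=np.array([np.cos(yaw),np.sin(yaw)])
print(yaw,(bk+fr)/2-.01*u)
E
```

```text
[array([0.68912274, 0.0067759 ]), array([0.6973591 , 0.07125758]), array([0.62479082, 0.07831458]), array([0.61801094, 0.01491531])] 0.0722407391670486 0.06500558020161526
-0.10537380053480609 [0.64737637 0.04386763]
```

The wrist view shows the bowl at (271,225), centred between the fingers, with eight blocks in a 3×3 pattern and one space free. I'll shift slightly, lower and grip.

>>> jog_arm([
  [[0.3,-0.2,-2],0],
  [[0,0,-2],0],
  [[0,0,-2],0],
  [[0,0,-2],0],
  [[0,0,-1.5],0],
  [[0,0,-0.9],0],
  [[0,0,0],0],
])

```text
clock: 3.2
tcp_pos: [0.6472, 0.046, 0.0355]
orientation: [-0.202, -3.134, 0.0]
contact_force: [0.2, 0.8, -0.1]
grip_width: 0.0856
```

>>> jog_arm([
  [[0,0,0],0],
  [[0,0,0],0],
  [[0,0,0],0],
  [[0,0,0],0],
  [[0,0,0],0],
  [[0,0,0],0],
], hand=5.5, grip_force=40)

```text
clock: 3.8
tcp_pos: [0.6484, 0.0457, 0.0374]
orientation: [0.203, 3.133, 0.0]
contact_force: [-2.1, -1.7, 7.0]
grip_width: 0.0654
```

>>> jog_arm([
  [[0,0,0.3],0],
  [[0,0,0.4],0],
  [[0,0,0.3],0],
  [[0,0,0],0],
])

```text
clock: 4.2
tcp_pos: [0.6476, 0.0462, 0.0463]
orientation: [0.202, 3.135, 0.0]
contact_force: [-0.2, 0.2, -4.7]
grip_width: 0.0653
```

>>> jog_arm([
  [[-0.3,0,0],0],
  [[-0.7,0,0],0],
  [[-1.1,0,0],0],
  [[-1.5,0,0],0],
  [[-1.9,0,0],0],
  [[-2.3,0,0],0],
  [[-2.3,0,0],0],
  [[-1.9,0,0],0],
  [[-1.5,0,0],0],
  [[-1.1,0,0],0],
  [[-0.7,0,0],0],
  [[-0.3,0,0],0],
])

```text
clock: 5.4
tcp_pos: [0.4909, 0.046, 0.0461]
orientation: [-0.202, -3.135, -0.0]
contact_force: [0.2, 1.1, -3.5]
grip_width: 0.0652
```

>>> jog_arm([
  [[0,0,-0.4],0],
  [[0,0,-0.4],0],
  [[0,0,-0.3],0],
  [[0,0,-0.1],0],
  [[0,0,0],0],
])

```text
clock: 5.9
tcp_pos: [0.4923, 0.0461, 0.0371]
orientation: [0.203, 3.135, 0.002]
contact_force: [-13.9, 0.2, 48.2]
grip_width: 0.065
```

>>> jog_arm([
  [[0,0,0.2],0],
  [[0,0,0.1],0],
  [[0,0,0],0],
])

```text
clock: 6.2
tcp_pos: [0.4924, 0.0461, 0.0373]
orientation: [0.202, 3.134, 0.001]
contact_force: [-1.8, 0.6, 7.6]
grip_width: 0.0652
```

>>> jog_arm([
  [[0,0,0],0],
  [[0,0,0],0],
  [[0,0,0],0],
  [[0,0,0],0],
  [[0,0,0],0],
], hand=8.5)

```text
clock: 6.7
tcp_pos: [0.4915, 0.046, 0.0369]
orientation: [-0.202, -3.135, 0.0]
contact_force: [-0.5, -0.0, 0.1]
grip_width: 0.0853
```

>>> jog_arm([
  [[0,0,2],0],
  [[0,0,3],0],
  [[0,0,4],0],
  [[3,0,1],0],
  [[4,-0.5,0],0],
  [[4,-0.5,0],0],
  [[0,0,0],0],
])

```text
clock: 7.4
tcp_pos: [0.6063, 0.0352, 0.1376]
orientation: [0.204, 3.13, -0.0]
contact_force: [-1.0, -0.5, -0.4]
grip_width: 0.0849
```

```bash
python3 - <<'E'
from h import *
o=get_obs();print(o['tcp_pos'],o['orientation'])
w,c=snap('wrist','w3');s,d=snap('scene','s3')
cv2.imwrite('pics/v3.png',np.hstack([cv2.resize(w,(400,300)),cv2.resize(s[130:340,160:440],(400,300))])[:,:,::-1])
E
```

```text
[0.60631362 0.03518319 0.1375596 ] [ 2.03658614e-01  3.12988396e+00 -4.30479780e-04]
```

View pics/v3.png

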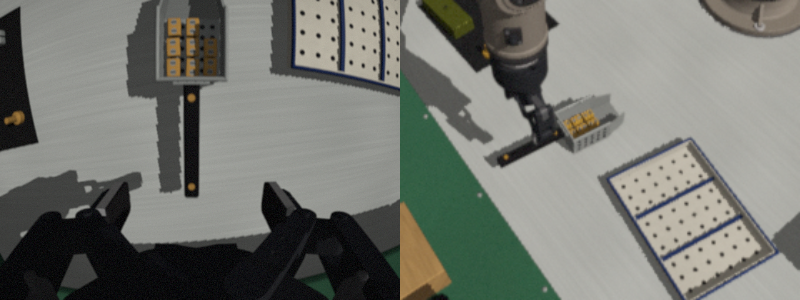

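The dipper stands clear of the shelf with all eight blocks in it. The handle runs from (191,87) to (191,196) in the left panel. Next I'll locate the grip point.

```bash
python3 - <<'E'
from h import *
c=get_calibration('wrist')
a,b=[onz(c,'wrist',u*1.4,v*1.4,.039)[:2] for u,v in [(191.5,196),(191.5,86)]]
d=a-b;L=np.linalg.norm(d);u=d/L;print(a,b,L,np.arctan2(u[1],u[0]),'grip',a-.053*u,b+.072*u)
s=c=get_calibration('scene');im=cv2.imread('pics/s3.png')
h=cv2.cvtColor(im,cv2.COLOR_BGR2HSV)
m=cv2.inRange(h,(105,80,40),(130,255,255)); m[:, :280]=0; m[:200]=0; m[360:]=0;m[:,440:]=0
W=np.array([onz(c,'scene',*p[0],.020)[:2] for p in cv2.findNonZero(m)],np.float32)
r=cv2.minAreaRect(W);print(r,cv2.boxPoints(r).round(3))
E
```

```text
[0.64705939 0.02437328] [0.5348832  0.03938339] 0.1131759744731637 -0.13301814370445617 grip [0.59452759 0.03140247] [0.60624716 0.0298343 ]
((0.4687628746032715, 0.27764734625816345), (0.23126782476902008, 0.16853997111320496), 80.44988250732422) [[0.366 0.178]
 [0.533 0.15 ]
 [0.571 0.378]
 [0.405 0.406]]
```

>>> jog_arm([
  [[-0.4,-0.4,-2],0],
  [[0,0,-2.5],0],
  [[0,0,-2.5],0],
  [[0,0,-2],0],
  [[0,0,-1.3],0],
  [[0,0,0],0],
])

```text
clock: 8.1
tcp_pos: [0.5952, 0.0321, 0.0324]
orientation: [-0.201, -3.131, 0.001]
contact_force: [-0.9, -0.4, -0.3]
grip_width: 0.0851
```

>>> jog_arm([
  [[0,0,0],0],
  [[0,0,0],0],
  [[0,0,0],0],
  [[0,0,0],0],
  [[0,0,0],0],
  [[0,0,0],0],
  [[0,0,0],0],
  [[0,0,0],0],
], hand=0.8, grip_force=120)

```text
clock: 8.9
tcp_pos: [0.598, 0.0321, 0.0345]
orientation: [0.202, 3.134, 0.0]
contact_force: [0.3, 0.1, 5.1]
grip_width: 0.0136
```

```bash
python3 -c "
from h import *
o=get_obs();print(o['tcp_pos'],o['orientation'],o['joints'],o['contact_force'],o['moment'])"
```

```text
[0.59799614 0.03205256 0.03446724] [2.02308653e-01 3.13414816e+00 4.89404409e-04] [-0.30030862  0.63710564  0.19018018  1.89757057 -0.19397998  0.62356778
  1.45312735] [0.30292252 0.08187934 5.08828644] [ 0.08557589  0.14802407 -0.07495471]
```

>>> jog_arm([
  [[0,0,0.5],0],
  [[0,0,1],0],
  [[0,0,1],0],
  [[0,0,1],0],
  [[0,0,0.5],0],
  [[0,0,0],0],
])

```text
clock: 9.5
tcp_pos: [0.5982, 0.0321, 0.0752]
orientation: [0.202, 3.133, 0.001]
contact_force: [0.4, -0.3, -4.5]
grip_width: 0.0134
```

```bash
python3 - <<'E'
from h import *
o=get_obs();print(o['tcp_pos'],o['contact_force'],o['moment'])
w,c=snap('wrist','w4');s,d=snap('side','d4')
cv2.imwrite('pics/v4.png',np.hstack([cv2.resize(w,(400,300)),cv2.resize(s[100:250,200:400],(400,300),interpolation=2)])[:,:,::-1])
E
```

```text
[0.59817173 0.03206091 0.07516396] [ 0.43386632 -0.34430654 -4.52160449] [-0.05896232 -0.3840194  -0.00412845]
```

View pics/v4.png

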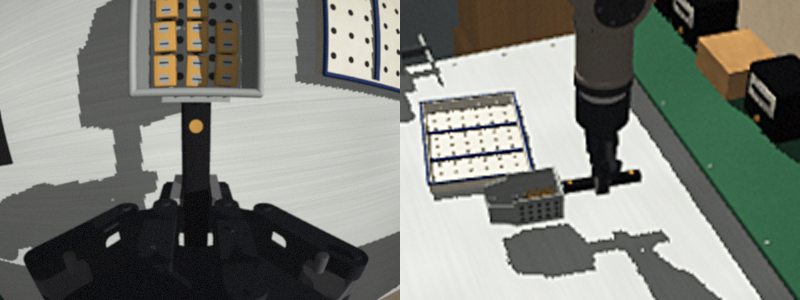

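>>> jog_arm([
  [[0.1,0.3,0],-0.03],
  [[0.2,0.6,0],-0.06],
  [[0.3,0.9,0],-0.08],
  [[0.3,1.0,0],-0.09],
  [[0.4,1.1,0],-0.09],
  [[0.4,1.1,0],-0.09],
  [[0.4,1.1,0],-0.09],
  [[0.4,1.1,0],-0.09],
  [[0.3,1.0,0],-0.09],
  [[0.2,0.9,0],-0.08],
  [[0.1,0.6,0],-0.05],
  [[0.1,0.3,0],-0.02],
])

```text
clock: 10.8
tcp_pos: [0.629, 0.1334, 0.0732]
orientation: [-1.491, -2.764, 0.001]
contact_force: [-0.1, -0.1, -4.5]
grip_width: 0.0139
```

>>> jog_arm([
  [[-0.4,0.6,0.7],0],
  [[-0.9,1.4,1.7],0],
  [[-1.4,2.2,2.6],0],
  [[1.4,-2.2,-2.6],0],
  [[0.9,-1.4,-1.7],0],
  [[0.4,-0.6,-0.7],0],
  [[0,0,0],0],
])

```text
clock: 11.5
tcp_pos: [0.6291, 0.1302, 0.0734]
orientation: [-1.494, -2.763, 0.003]
contact_force: [0.3, 0.1, -4.2]
grip_width: 0.0138
```

```bash
python3 - <<'E'
from h import *
o=get_obs();print(o['tcp_pos'],o['contact_force'],o['moment'])
w,c=snap('wrist','w5');s,d=snap('scene','s5')
cv2.imwrite('pics/v5.png',np.hstack([cv2.resize(w,(400,300)),cv2.resize(s[150:360,200:480],(400,300),interpolation=2)])[:,:,::-1])
E
```

```text
[0.62910962 0.13019239 0.0733778 ] [ 0.29536553  0.10217705 -4.2072544 ] [-0.27886652 -0.22429378 -0.00948316]
```

View pics/v5.png

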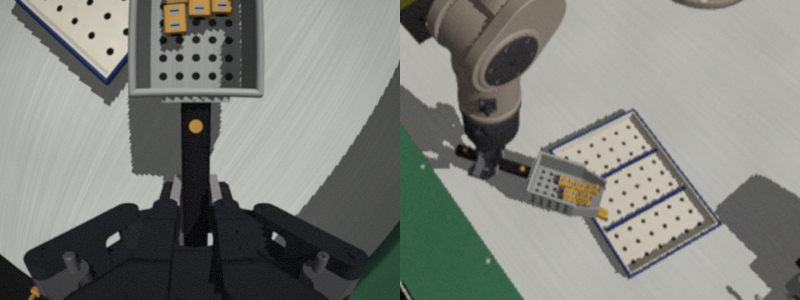

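A single shake slid the layer about 40 mm, and one block now hangs over the lip. I'll move over the far bay and use a gentler shake.

>>> jog_arm([
  [[-0.3,0.3,0],0],
  [[-0.6,0.5,0],0],
  [[-0.7,0.6,0],0],
  [[-0.7,0.5,0],0],
  [[-0.4,0.3,0],0],
  [[-0.2,0.1,0],0],
])

```text
clock: 12.2
tcp_pos: [0.5997, 0.156, 0.074]
orientation: [-1.489, -2.766, -0.0]
contact_force: [-0.9, 0.2, -3.7]
grip_width: 0.014
```

>>> jog_arm([
  [[-0.3,0.4,0.5],0],
  [[-0.7,1.0,1.2],0],
  [[-1.0,1.5,1.8],0],
  [[1.0,-1.5,-1.8],0],
  [[0.7,-1.0,-1.2],0],
  [[0.3,-0.4,-0.5],0],
  [[0,0,0],0],
])

```text
clock: 12.9
tcp_pos: [0.6004, 0.153, 0.0732]
orientation: [-1.494, -2.763, 0.003]
contact_force: [0.3, -0.9, -2.5]
grip_width: 0.0136
```

```bash
cat > cnt.py <<'E'
from h import *
import sys
k=sys.argv[1]
s,c=snap('scene','s'+k); w,_=snap('wrist','w'+k)
h=cv2.cvtColor(s,cv2.COLOR_RGB2HSV); m=cv2.inRange(h,(10,120,70),(28,255,255)); m[:,440:]=0;m[:190]=0
n,l,st,ce=cv2.connectedComponentsWithStats(m)
T=np.array([.4688,.2776]);a=-.167;M=np.array([[np.cos(a),np.sin(a)],[-np.sin(a),np.cos(a)]])
for i in range(1,n):
  if st[i,4]>8:
    p=onz(c,'scene',*ce[i],.010)[:2]; print(ce[i].round(),st[i,4],'tray xy if on floor',(M@(p-T)).round(3))
cv2.imwrite('pics/v%s.png'%k,np.hstack([cv2.resize(w,(400,300)),cv2.resize(s[150:360,200:480],(400,300),interpolation=2)])[:,:,::-1])
print(get_obs()['tcp_pos'])
E
python3 cnt.py 6
```

```text
[ 27. 254.] 6166 tray xy if on floor [ 0.657 -0.429]
[ 91. 202.] 705 tray xy if on floor [ 0.488 -0.505]
[302. 268.] 14 tray xy if on floor [ 0.101 -0.092]
[155. 314.] 3755 tray xy if on floor [ 0.436 -0.148]
[350. 286.] 310 tray xy if on floor [ 0.03  -0.003]
[0.60043258 0.15472131 0.07391583]
```

View pics/v6.png

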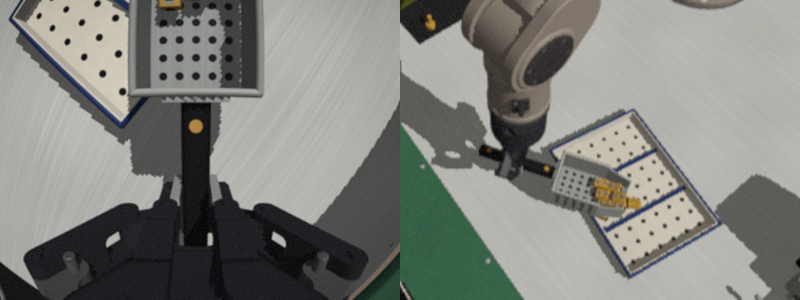

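>>> jog_arm([
  [[0.1,0.4,0.3],0],
  [[0.1,0.7,0.6],0],
  [[0.2,1.0,0.8],0],
  [[0.2,1.0,0.7],0],
  [[0.1,0.7,0.4],0],
  [[0,0.4,0.2],0],
  [[0,0.1,0],0],
  [[1.4,-2.2,-2.4],0],
  [[0.7,-1.1,-0.6],0],
  [[0.2,-0.4,0],0],
  [[0,0,0],0],
])

```text
clock: 14.1
tcp_pos: [0.6309, 0.1595, 0.0743]
orientation: [1.494, 2.763, -0.001]
contact_force: [-0.8, -0.7, -2.1]
grip_width: 0.0138
```

```bash
python3 cnt.py 7; python3 -c "
from h import *
print(get_obs()['contact_force'])"
```

```text
[ 27. 254.] 6165 tray xy if on floor [ 0.657 -0.429]
[ 91. 203.] 686 tray xy if on floor [ 0.488 -0.505]
[155. 314.] 3753 tray xy if on floor [ 0.436 -0.147]
[293. 278.] 14 tray xy if on floor [ 0.133 -0.081]
[338. 294.] 196 tray xy if on floor [ 0.063 -0.   ]
[363. 292.] 60 tray xy if on floor [0.011 0.023]
[356. 307.] 65 tray xy if on floor [0.045 0.045]
[353. 317.] 58 tray xy if on floor [0.062 0.06 ]
[0.63062773 0.16165107 0.07466018]
[-0.48448083 -0.1669018  -3.15525836]
```

View pics/v7.png

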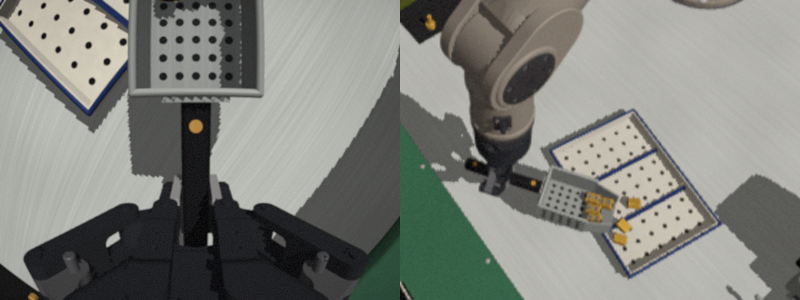

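Three blocks are out: two in the far bay and one in the middle. A sharp pull back with a small drop works well, so I'll do the near bay next.

>>> jog_arm([
  [[-0.2,-0.3,0.1],0],
  [[-0.5,-0.7,0.3],0],
  [[-0.8,-1.2,0.4],0],
  [[-1.1,-1.7,0.5],0],
  [[-1.2,-1.9,0.5],0],
  [[-1.1,-1.6,0.5],0],
  [[-0.8,-1.2,0.4],0],
  [[-0.5,-0.8,0.2],0],
  [[-0.3,-0.4,0.1],0],
  [[-0.1,-0.1,0],0],
  [[0,0,0],0],
])

```text
clock: 15.3
tcp_pos: [0.5647, 0.0626, 0.1039]
orientation: [-1.49, -2.766, -0.001]
contact_force: [-0.6, 0.8, -3.6]
grip_width: 0.0139
```

>>> jog_arm([
  [[1.4,-2.2,-2.5],0],
  [[0.7,-1.1,-0.5],0],
  [[0.2,-0.4,0],0],
  [[0,0,0],0],
])

```text
clock: 15.7
tcp_pos: [0.5879, 0.0244, 0.0743]
orientation: [1.493, 2.764, -0.0]
contact_force: [-0.5, 0.2, -4.2]
grip_width: 0.0137
```

```bash
python3 cnt.py 8; python3 -c "
from h import *
print(get_obs()['contact_force'])"
```

```text
[ 26. 253.] 6054 tray xy if on floor [ 0.658 -0.43 ]
[ 92. 202.] 667 tray xy if on floor [ 0.487 -0.505]
[270. 223.] 13 tray xy if on floor [ 0.111 -0.233]
[314. 238.] 148 tray xy if on floor [ 0.037 -0.146]
[155. 314.] 3750 tray xy if on floor [ 0.436 -0.148]
[363. 292.] 59 tray xy if on floor [0.011 0.023]
[340. 299.] 57 tray xy if on floor [0.065 0.012]
[356. 307.] 66 tray xy if on floor [0.045 0.045]
[353. 317.] 58 tray xy if on floor [0.062 0.06 ]
[0.58763023 0.02579421 0.0745116 ]
[ 0.03364116  0.46931966 -3.27221281]
```

Two blocks are in the far bay and two in the middle, with four still in the dipper, so all four go to the near bay. I'll repeat with a stronger pull.

>>> jog_arm([
  [[-0.2,0.3,0.2],0],
  [[-0.4,0.6,0.5],0],
  [[-0.5,0.9,0.8],0],
  [[-0.5,0.9,0.7],0],
  [[-0.4,0.6,0.5],0],
  [[-0.2,0.4,0.3],0],
  [[-0.1,0.1,0],0],
  [[1.8,-2.8,-2.8],0],
  [[1.1,-1.7,-0.6],0],
  [[0.6,-0.9,0],0],
  [[0.2,-0.3,0],0],
  [[0,0,0],0],
])

```text
clock: 17.0
tcp_pos: [0.6019, 0.0059, 0.0705]
orientation: [1.491, 2.764, 0.001]
contact_force: [-0.2, 0.9, -4.6]
grip_width: 0.0137
```

```bash
python3 cnt.py 9; python3 -c "
from h import *
print(get_obs()['contact_force'])"
```

```text
[ 26. 253.] 6041 tray xy if on floor [ 0.658 -0.43 ]
[ 92. 202.] 671 tray xy if on floor [ 0.488 -0.505]
[261. 222.] 10 tray xy if on floor [ 0.13  -0.248]
[304. 237.] 101 tray xy if on floor [ 0.058 -0.16 ]
[331. 255.] 40 tray xy if on floor [ 0.024 -0.089]
[155. 314.] 3744 tray xy if on floor [ 0.436 -0.148]
[363. 292.] 60 tray xy if on floor [0.011 0.023]
[340. 299.] 57 tray xy if on floor [0.065 0.012]
[356. 307.] 65 tray xy if on floor [0.045 0.045]
[353. 317.] 59 tray xy if on floor [0.062 0.059]
[0.60138694 0.00720256 0.07039249]
[-0.76601949  0.18127561 -3.70662982]
```

View pics/v9.png

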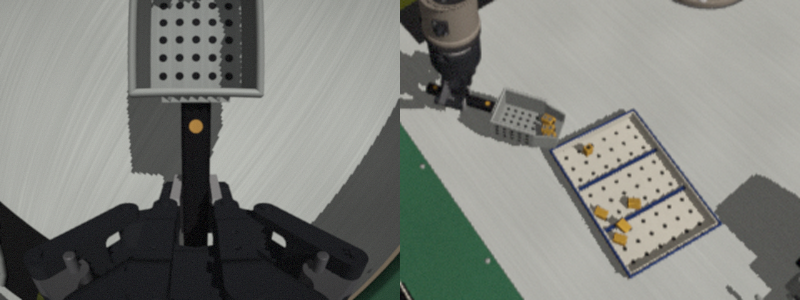

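Four blocks were already in the tray and one more has dropped into the near bay. Three remain in the spout. I'll pull again over the near bay.

>>> jog_arm([
  [[-0.2,0.4,0.2],0],
  [[-0.6,0.9,0.5],0],
  [[-0.8,1.3,0.8],0],
  [[-0.9,1.3,0.8],0],
  [[-0.6,0.9,0.6],0],
  [[-0.3,0.5,0.3],0],
  [[-0.1,0.2,0.1],0],
  [[1.8,-2.8,-2.8],0],
  [[1.1,-1.7,-0.6],0],
  [[0.6,-0.9,0],0],
  [[0.2,-0.3,0],0],
  [[0,0,0],0],
])

```text
clock: 18.3
tcp_pos: [0.6039, 0.0038, 0.0695]
orientation: [1.492, 2.764, 0.001]
contact_force: [-0.6, -0.4, -3.6]
grip_width: 0.0134
```

```bash
python3 cnt.py 10
```

```text
[ 26. 253.] 6040 tray xy if on floor [ 0.658 -0.43 ]
[ 92. 202.] 636 tray xy if on floor [ 0.487 -0.504]
[260. 222.] 11 tray xy if on floor [ 0.133 -0.249]
[303. 238.] 87 tray xy if on floor [ 0.059 -0.159]
[331. 255.] 39 tray xy if on floor [ 0.024 -0.089]
[318. 258.] 50 tray xy if on floor [ 0.055 -0.096]
[155. 314.] 3753 tray xy if on floor [ 0.436 -0.148]
[363. 292.] 61 tray xy if on floor [0.011 0.023]
[340. 299.] 56 tray xy if on floor [0.065 0.012]
[356. 307.] 65 tray xy if on floor [0.045 0.045]
[353. 317.] 58 tray xy if on floor [0.062 0.06 ]
[0.60339659 0.00516496 0.06937766]
```

>>> jog_arm([
  [[-0.1,0.4,0.2],0],
  [[-0.2,0.9,0.3],0],
  [[-0.2,1.4,0.3],0],
  [[-0.3,1.9,0.3],0],
  [[-0.3,2.3,0.4],0],
  [[-0.3,2.5,0.4],0],
  [[-0.3,2.5,0.3],0],
  [[-0.3,2.3,0.3],0],
  [[-0.2,2.0,0.3],0],
  [[-0.2,1.6,0.3],0],
  [[-0.1,1.2,0.2],0],
  [[-0.1,0.8,0],0],
])

```text
clock: 19.6
tcp_pos: [0.5774, 0.2036, 0.1024]
orientation: [1.489, 2.766, 0.001]
contact_force: [-0.2, 0.4, -2.1]
grip_width: 0.0136
```

>>> jog_arm([
  [[0,0.4,0],0],
  [[0,0.1,0],0],
  [[0,0,0],0],
  [[1.8,-2.8,-2.8],0],
  [[1.1,-1.7,-0.6],0],
  [[0.6,-0.9,0],0],
  [[0.2,-0.3,0],0],
  [[0,0,0],0],
])

```text
clock: 20.4
tcp_pos: [0.615, 0.1499, 0.0687]
orientation: [1.492, 2.764, 0.002]
contact_force: [-0.2, -0.3, -2.8]
grip_width: 0.0138
```

```bash
python3 cnt.py 11
```

```text
[ 27. 254.] 6158 tray xy if on floor [ 0.657 -0.429]
[ 91. 202.] 710 tray xy if on floor [ 0.488 -0.505]
[331. 255.] 40 tray xy if on floor [ 0.024 -0.089]
[318. 258.] 49 tray xy if on floor [ 0.055 -0.096]
[296. 271.] 16 tray xy if on floor [ 0.119 -0.091]
[155. 314.] 3750 tray xy if on floor [ 0.436 -0.147]
[343. 288.] 110 tray xy if on floor [ 0.045 -0.006]
[363. 292.] 60 tray xy if on floor [0.011 0.023]
[356. 307.] 65 tray xy if on floor [0.045 0.045]
[353. 317.] 58 tray xy if on floor [0.062 0.06 ]
[0.61435489 0.15145414 0.06851952]
```

>>> jog_arm([
  [[-0.3,0.4,0.2],0],
  [[-0.6,0.9,0.5],0],
  [[-0.8,1.3,0.8],0],
  [[-0.9,1.3,0.8],0],
  [[-0.6,0.9,0.6],0],
  [[-0.3,0.5,0.3],0],
  [[-0.2,0.3,0.1],0],
  [[2.1,-3.3,-2.9],0],
  [[1.2,-1.8,-0.5],0],
  [[0.6,-0.9,0],0],
  [[0.2,-0.3,0],0],
  [[0,0,0],0],
])

```text
clock: 21.7
tcp_pos: [0.6189, 0.1432, 0.0675]
orientation: [1.491, 2.765, 0.002]
contact_force: [0.4, 1.1, -1.5]
grip_width: 0.014
```

```bash
python3 cnt.py 12
```

```text
[ 27. 254.] 6162 tray xy if on floor [ 0.657 -0.429]
[ 92. 202.] 688 tray xy if on floor [ 0.487 -0.504]
[331. 255.] 38 tray xy if on floor [ 0.024 -0.089]
[318. 258.] 48 tray xy if on floor [ 0.055 -0.096]
[292. 270.] 14 tray xy if on floor [ 0.124 -0.097]
[155. 314.] 3757 tray xy if on floor [ 0.436 -0.148]
[337. 283.] 54 tray xy if on floor [ 0.051 -0.023]
[363. 292.] 60 tray xy if on floor [0.011 0.023]
[356. 311.] 162 tray xy if on floor [0.049 0.051]
[0.61826595 0.14463848 0.06742639]
```

>>> jog_arm([
  [[-0.4,0,0.2],0],
  [[-0.9,0.1,0.5],0],
  [[-1.4,0.2,0.7],0],
  [[-1.5,0.2,0.7],0],
  [[-1.3,0.2,0.5],0],
  [[-0.9,0.1,0.4],0],
  [[-0.5,0,0.2],0],
  [[-0.2,0,0.1],0],
  [[2.1,-3.3,-2.9],0],
  [[1.2,-1.8,-0.5],0],
  [[0.6,-0.9,0],0],
  [[0.2,-0.3,0],0],
])

```text
clock: 23.0
tcp_pos: [0.5895, 0.0865, 0.0662]
orientation: [1.494, 2.763, -0.0]
contact_force: [-0.0, -0.5, -2.7]
grip_width: 0.0137
```

```bash
python3 cnt.py 13
```

```text
[ 26. 253.] 6095 tray xy if on floor [ 0.657 -0.43 ]
[ 92. 202.] 675 tray xy if on floor [ 0.487 -0.505]
[287. 244.] 13 tray xy if on floor [ 0.104 -0.162]
[329. 257.] 54 tray xy if on floor [ 0.031 -0.086]
[ 74. 275.] 15 tray xy if on floor [ 0.569 -0.32 ]
[155. 314.] 3755 tray xy if on floor [ 0.436 -0.148]
[363. 292.] 60 tray xy if on floor [0.011 0.023]
[340. 299.] 56 tray xy if on floor [0.065 0.012]
[356. 311.] 164 tray xy if on floor [0.049 0.051]
[0.58894575 0.08828536 0.06641279]
```

View pics/v13.png

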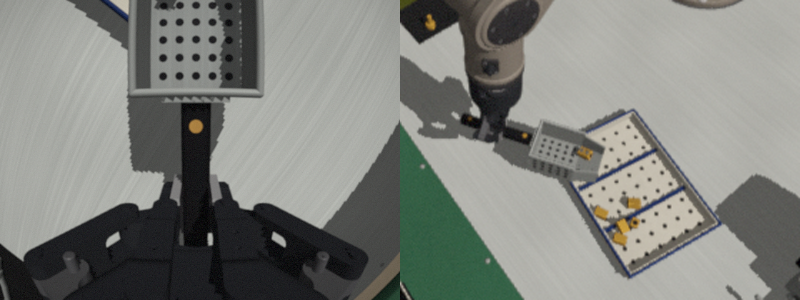

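Seven blocks are out. The last one sits at the root of the spout, at panel (583,153). I'll use a stronger stroke over the tray centre, where any bay will do.

>>> jog_arm([
  [[-0.5,0.8,0.8],0],
  [[-1.0,1.5,1.6],0],
  [[-1.4,2.2,2.3],0],
  [[1.8,-2.8,-2.8],0],
  [[1.2,-1.8,-1.4],0],
  [[0.6,-0.9,-0.5],0],
  [[0.2,-0.3,0],0],
  [[0,0,0],0],
])

```text
clock: 23.9
tcp_pos: [0.5977, 0.0756, 0.0667]
orientation: [1.491, 2.765, 0.002]
contact_force: [-0.3, 0.3, -1.0]
grip_width: 0.0134
```

```bash
python3 cnt.py 14
```

```text
[ 26. 253.] 6072 tray xy if on floor [ 0.658 -0.43 ]
[ 92. 202.] 655 tray xy if on floor [ 0.487 -0.505]
[281. 243.] 12 tray xy if on floor [ 0.114 -0.173]
[155. 314.] 3761 tray xy if on floor [ 0.436 -0.148]
[346. 278.] 42 tray xy if on floor [ 0.027 -0.024]
[363. 292.] 60 tray xy if on floor [0.011 0.023]
[340. 299.] 56 tray xy if on floor [0.065 0.012]
[356. 311.] 164 tray xy if on floor [0.048 0.051]
[0.59744225 0.07634587 0.06670168]
```

The last block is in the middle bay and the dipper looks empty. I'll turn it back and set it in the gap.

>>> jog_arm([
  [[0,-0.4,0],0.03],
  [[0,-0.6,0],0.06],
  [[0,-0.7,0],0.08],
  [[0,-0.7,0],0.09],
  [[0,-0.7,0],0.09],
  [[0,-0.6,0],0.09],
  [[0,-0.5,0],0.09],
  [[0,-0.4,0],0.09],
  [[0,-0.2,0],0.09],
  [[0,0,0],0.08],
  [[0,0,0],0.05],
  [[0,0,0],0.02],
])

```text
clock: 25.2
tcp_pos: [0.5975, 0.0271, 0.0664]
orientation: [0.198, 3.135, 0.001]
contact_force: [0.3, 0.2, -2.6]
grip_width: 0.0139
```

```bash
python3 cnt.py 15
```

```text
[ 26. 253.] 6048 tray xy if on floor [ 0.658 -0.43 ]
[ 92. 202.] 671 tray xy if on floor [ 0.487 -0.504]
[267. 214.] 11 tray xy if on floor [ 0.107 -0.261]
[231. 231.] 13 tray xy if on floor [ 0.206 -0.258]
[331. 255.] 39 tray xy if on floor [ 0.024 -0.089]
[318. 258.] 50 tray xy if on floor [ 0.055 -0.096]
[155. 314.] 3752 tray xy if on floor [ 0.436 -0.148]
[345. 278.] 42 tray xy if on floor [ 0.027 -0.024]
[363. 292.] 60 tray xy if on floor [0.011 0.023]
[340. 299.] 56 tray xy if on floor [0.065 0.012]
[356. 311.] 165 tray xy if on floor [0.048 0.051]
[0.59752148 0.02711623 0.06629657]
```

>>> jog_arm([
  [[0,0,-1.0],0],
  [[0,0,-1.0],0],
  [[0,0,-0.6],0],
  [[0,0,-0.3],0],
  [[0,0,0],0],
])

```text
clock: 25.8
tcp_pos: [0.597, 0.0269, 0.0362]
orientation: [-0.202, -3.134, 0.001]
contact_force: [0.0, 1.3, -2.2]
grip_width: 0.0137
```

>>> jog_arm([
  [[0,0,-0.1],0],
  [[0,0,-0.1],0],
  [[0,0,-0.1],0],
  [[0,0,0],0],
])

```text
clock: 26.2
tcp_pos: [0.5981, 0.0269, 0.0347]
orientation: [0.202, 3.134, 0.0]
contact_force: [0.5, -1.1, 3.0]
grip_width: 0.0134
```

>>> jog_arm([
  [[0,0,0],0],
  [[0,0,0],0],
  [[0,0,0],0],
], grip_force=20)

```text
clock: 26.5
tcp_pos: [0.5981, 0.0269, 0.0345]
orientation: [0.202, 3.134, 0.0]
contact_force: [-0.0, -0.8, 5.5]
grip_width: 0.0137
```

>>> jog_arm([
  [[0,0,0],0],
  [[0,0,0],0],
  [[0,0,0],0],
  [[0,0,0],0],
  [[0,0,0],0],
], hand=8.0)

```text
clock: 27.0
tcp_pos: [0.5973, 0.027, 0.0338]
orientation: [-0.202, -3.135, 0.0]
contact_force: [-0.5, -0.4, 0.3]
grip_width: 0.08
```

>>> jog_arm([
  [[0,0,1],0],
  [[0,0,3],0],
  [[0,0,4],0],
  [[0,0,4],0],
  [[0,0,4],0],
  [[0,-3,3],0],
  [[0,-4,0],0],
  [[0,-4,0],0],
  [[0,0,0],0],
  [[0,0,0],0],
])

```text
clock: 28.0
tcp_pos: [0.5972, -0.0843, 0.2247]
orientation: [0.207, 3.134, 0.0]
contact_force: [0.7, -0.1, -0.5]
grip_width: 0.0801
```

```bash
python3 cnt.py 16; python3 - <<'E'
from h import *
a=cv2.imread('pics/s16.png');b,_=snap('side','d16')
cv2.imwrite('pics/fin.png',np.vstack([cv2.resize(a[180:360,190:430],(400,300),interpolation=2),cv2.resize(b[:,:,::-1][120:240,180:340],(400,300),interpolation=2)]))
E
```

```text
[ 26. 253.] 6017 tray xy if on floor [ 0.658 -0.43 ]
[ 92. 202.] 641 tray xy if on floor [ 0.486 -0.504]
[267. 221.] 9 tray xy if on floor [ 0.116 -0.243]
[232. 238.] 12 tray xy if on floor [ 0.211 -0.24 ]
[331. 255.] 39 tray xy if on floor [ 0.024 -0.089]
[318. 258.] 50 tray xy if on floor [ 0.055 -0.096]
[155. 314.] 3728 tray xy if on floor [ 0.436 -0.148]
[346. 278.] 41 tray xy if on floor [ 0.027 -0.024]
[363. 292.] 60 tray xy if on floor [0.011 0.023]
[340. 299.] 56 tray xy if on floor [0.065 0.012]
[356. 311.] 164 tray xy if on floor [0.048 0.051]
[ 0.59755809 -0.08169837  0.2242071 ]
```

View pics/fin.png

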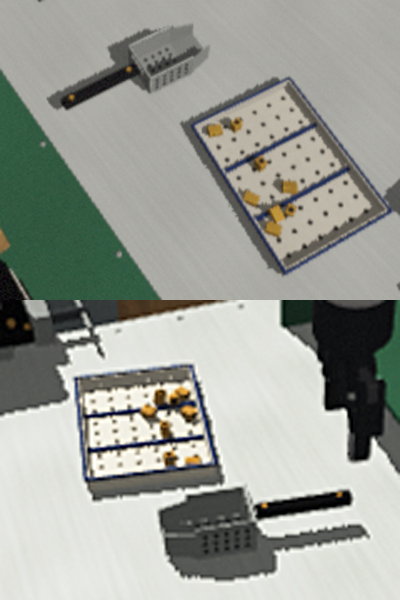

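The final view shows the empty dipper standing level in the gap. Eight blocks lie in the tray: two in the near bay, three in the middle and three in the far bay. I'm handing in.

```bash
python3 -c "
from bench import *
print(hand_in())"
```

```text
the job is handed in; nothing more can be done
None
```

I finished the job and handed it in at about 28 s of the 72 s allowed; the simulator gave no verdict.

- **Dipper:** I took the left-hand of the two, the one full of blocks, by its bowl. I drew it out from under the shelf and set it down without spilling. Then I took it by the handle and shook the blocks out low over the tray with quick backward-and-down jerks.
- **Blocks:** The last scene and side pictures show all eight in the tray: two in the near bay, three in the middle and three in the far bay. In the far bay one block lies against the rib, its centre about 7 mm inside. The colour mask merged that bay's three blocks into one blob, so I counted them by eye; the other two there look clear of the rib.
- **Final placing:** The empty dipper stands level in the gap, about 0.22 m from the tray's middle and well clear of the mat. The gripper is open and raised clear. I never went near the mat, but did not measure the things on it at the end.
- **Pressing force:** When I first set the dipper down, the force reading briefly reached 48 N with the bowl in the fingers. That is below the 120 N wrist limit. The 40 N limit is on the arm or gripper body, which should not have been touching anything.

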